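Hang the glass basket on the trolley and index it at the cooling notch

TASK

Pick up the steel basket of glass pieces by its bail, hang it by the bail on both prongs of the trolley while the trolley is still at its parked end, and let go of it. Then grip the trolley's red handle and slide it along the rail towards the blower until you feel the spring ball drop into the notch near the orange clip; do not run it on to the far end stop. Finish while still gripping the red handle, with the ball resting in the notch and the basket hanging quietly from the prongs alone, and leave the other things on the table where they stand.

Things in the scene. Friction and masses are not known exactly. Their poses are not given: they have to be found in the camera images.
- bail (a point): centre of the wooden sleeve (16 mm thick, 50 mm long) in the middle of the basket's bail: the place to pinch. The bail is a rigid 8 mm bar whose level top runs along this point's y, 128 mm above the basket's underside, bare for 25 mm on each side of the sleeve; z is up
- basket: steel basket of glass pieces with a fixed bail, 92 mm (x) by 134 mm (y) by 50 mm tall without the bail, 0.3 to 0.45 kg; origin under the centre of its floor
- saddle (a point): where bail lies when the basket is hung: midway between the dips of the trolley's two prongs, y along the rail. Bring the basket in from -x, so that the bail's legs (132 mm apart) pass outside the prongs, its bar's centre at least 30 mm above this point (tips); then lower it straight down (the trolley's front is 80 mm to +x). Hung, its underside is 120 mm above the table.
- yoke: the trolley's two steel prongs, 8 mm round, 80 mm apart along y, reaching to -x of the trolley: each slopes gently down to a dip 110 mm in front of the trolley's centre and ends in an upturned tip 20 mm farther out. Origin at table height under the trolley's centre, axes as the rail
- handle: upright red handle on top of the trolley; origin at table height under the trolley's centre, axes as the rail
- handle_center (a point): centre of the upright red cylinder to grasp, 26 mm in diameter; the trolley's top (60 mm along x by 110 mm along y) is 29 mm below this point and the handle's top 23 mm above it. It moves with the trolley; y axis along the rail
- trolley (a joint): travel of the trolley along the rail in m, from 0 (parked end, robot's right) to 0.28 (far end stop, robot's left), along the rail's +y. It starts between 0 and 0.03, and slides with about 2.5 N of drag
- pin (a joint): height of the trolley's sprung ball in m, shown by the yellow pin on the trolley's top: about 0.0045 while the ball rides on the brass strip, about 0 to -0.002 when it sits in the notch. From lip to bottom the notch is 9 mm either way; in it the ball pulls the trolley to the bottom, and pushing it out takes up to 8 N beyond the drag
- clip: orange clip on the sides of the rail, a rough mark: the notch lies within 15 mm of it along the rail. Origin at table height under the rail's centre line; axes as the rail (y along it). The handle stands over the clip's origin when the trolley is level with it
- rail: blue overhead rail, 560 mm long along its y, beam top 222 mm above the table, on a post at each end; origin at table height under its middle. It stands a little turned. The notch lies between trolley values 0.12 and 0.22
- mould: open cast-iron dip mould, a dark cup 90 mm across and 55 mm tall; origin under its centre. A bystander that stands in front of the rail
- vase: amber glass vase, 90 mm across, 150 mm tall; origin under its centre. Bystander
- frit_red: jar of red frit, 64 mm across, 90 mm tall; origin under its centre. Bystander
- frit_blue: jar of blue frit, 64 mm across, 90 mm tall; origin under its centre. Bystander
- tumbler: green glass tumbler, 74 mm across, 85 mm tall; origin under its centre. Bystander
- paddle: flat wooden paddle lying on the table, blade 100 x 70 x 14 mm, stick 110 mm to its -x. Bystander
- jacks: steel jacks (long tongs) lying on the table, about 260 mm long and 65 mm wide, 8 mm thick. Bystander
Mind the look-alikes: they are no part of the job. Leave any yellow look-alike of the basket alone.

How it is judged:
On the way:
1. the basket hangs by its bail on both prongs, let go, with the trolley still at its parked end (value under 0.07) (distance between bail and saddle below 0.025 m and contact force between basket and yoke above 1.2 N and contact force between basket and the fingers below 0.1 N and angle between bail's own z axis and vertical below 0.3 rad and value of joint trolley below 0.07 m), for 0.2 s.
At the end, for the whole second after the job is handed in: The fingers grip the red handle (more than 1 N), the ball sits in the notch (pin value under 0.0025) with the trolley still (under 10 mm/s), and the basket hangs from the prongs, bail within 25 mm of the saddle, tilted under 0.3 rad, moving under 0.1 m/s, untouched by the fingers (distance between bail and saddle below 0.025 m and contact force between basket and yoke above 1.2 N and contact force between basket and the fingers below 0.1 N and angle between bail's own z axis and vertical below 0.3 rad and value of joint pin below 0.0025 m and velocity of joint trolley between -0.01 and 0.01 m/s and contact force between the fingers and handle above 1 N and linear speed of basket below 0.1 m/s); the arm keeps its last pose, push and grip.
It fails at once if the trolley is run on to the far end stop (value of joint trolley above 0.275 m).
It fails at once if one of the bystanders (mould, vase, frit jars, tumbler, paddle, jacks) is pushed more than 40 mm from its place (distance of any of mould, vase, frit_red, frit_blue, tumbler, paddle, jacks from where it was at the start of the episode above 0.04 m).
It also fails if it takes over 72 s, if anything falls off the work surface, if the arm or the gripper's body presses on something with over 40 N, if the wrist force passes 120 N, or if a joint passes its speed limit or range.

ROBOT

A 7-joint arm with a two-finger parallel gripper is mounted at the origin on the work surface. World frame = base frame: x ahead of the robot, y to its left, z up, the work surface at z = 0. Lengths are in m, angles in rad, forces in N, time in s.
With the tool pointing down it reaches from about 0.425 to 0.875 m from the base axis. Payload 4.7 kg.
Tool frame: the origin (TCP) lies midway between the tips of the shut fingers; the grasp point (between the pads) lies 19 mm behind it; x points along the fingers, y is the direction in which the jaws open and shut, and the axes are right-handed (so a half turn about x gives the same grasp; the last joint's range is limited). The gripper opens to 87 mm and grips with 3 to 60 N. Pads are 19 mm wide; open, the fingers measure 117 mm over their backs; the gripper's body (75 mm by 190 mm) begins 51 mm behind the grasp point.
Start: joints at [-1.214, 0.321, -0.07, 1.45, 0.023, 1.371, -0.057], TCP at [0.219, 0.612, 0.223] pointing down, gripper open.
Joint ranges: [-2.86, 2.86], [-0.3, 2.09], [-1.38, 1.24], [0.06, 2.45], [-1.56, 4.7], [0.09, 2.05], [-2.69, 2.69]. Speed limits (rad/s): [2.57, 2.57, 3.14, 3.14, 3.14, 3.14, 3.14].

INTERFACE

Orientations are given as a rotation vector (axis times angle).
In Python, from bench import ctrl gives the robot as it stands. The module is installed in compiled form; this text tells all that it offers.
- The arm moves only by the shell command python3 -m jog 'ROWS' [FORCE]. ROWS is JSON, a list of rows, each an object with "rot": the turn, a rotation vector about the tool's x, y, z in units of 5 degrees (1.0 is 5 degrees), a list of three; "travel": the shift along the tool's x, y, z in units of 0.3 m (1.0 is 0.3 m), a list of three; "jaw": the closure, from -1 (fully open) to 1 (shut), so that 0 is half open. In form: [{"rot": [ax, ay, az], "travel": [tx, ty, tz], "jaw": jaw}, ...]. A call has 1 to 8 rows; each row shifts and turns the commanded pose from where the row before left it, along the tool's axes as they then stand; what a row does not reach is not made up. A row lasts 1/10 s, in which the tool goes at most 50 mm and 8.59 degrees, less where a joint would pass 70% of its speed; a pose out of reach is approached as far as the arm can. A call with a number of a shift or a turn outside -1 to 1 is refused whole. A call with a gripper value outside its range is refused whole. The fingers move at their own pace and stop on an object; FORCE is the grip in N (left out, the last holds). Time passes only in rows, so rows that do not move let the fingers close. It gives the time, the measured TCP pose, the force and the opening at its end, in the units of the state.
- ctrl.get_state(): the state, without advancing time (a new reading comes with each control period).
- ctrl.get_image(name): name is "side" or "top" or "wrist"; returns the picture (480x640x3 uint8, red, green, blue); there is no depth.
- ctrl.camera_model(name): a dict with "mtx" (3x3 intrinsics, pixels), "k1" (the pictures are not rectified: a ray, as slopes to the right and down, at radius r is drawn at 1 + k1 r^2 times it, then the intrinsics apply), "extrinsics" (4x4, takes a point from world to camera coordinates); the wrist camera has in their place "hand_eye" (4x4, takes a point from camera to tool coordinates, whose origin is the TCP and whose axes are the tool frame's). Camera axes: x right, y up, looking along -z (the intrinsics and any distortion apply to the point x, -y, -z); pixel columns grow to the right and rows downward; lengths in m; the calibration is good to about 2 mm. A picture is of the moment at which its call begins: read the wrist's pose just before it. camera_model takes no time and is no camera call.
- ctrl.close_job(): hands the job in, once; it reports no verdict.
The state is a dict: "time": time; "joint_positions": joint angles; "qd": joint speeds; "joint_torque": joint torques, N m; "position": TCP position; "tool_rot": TCP orientation; "ft_force": force on the tool from outside, world axes, zero at the start; "torque": the same for the moment, N m; "grip_width": opening from 0.0 (shut) to 1.0 (fully open).
Only numpy, scipy, OpenCV 4.12 (cv2) and the standard library are available. Lean on these libraries where they do the work, as an engineer would, in place of code of your own. Each camera call takes 0.05 s, during which the arm holds its last target.

## Working session

There is one attempt and no reset: what is moved stays moved. The work goes in short steps, Python scripts to look and compute and a shell command to move; the robot and the scene stay as the last step left them, time stands still between calls to the robot, and variables do not carry over. Pictures are saved under pics/ and viewed, and the job is handed in when it is done.

```bash
mkdir -p pics; ls; python3 - <<'E'
from bench import ctrl
import cv2
s=ctrl.get_state(); print(s)
for n in("side","top","wrist"):
    cv2.imwrite(f"pics/{n}0.png",ctrl.get_image(n)[:,:,::-1])
    print(n,ctrl.camera_model(n))
E
```

```text
pics
{'time': 0.0, 'joint_positions': array([-1.21388499,  0.32183028, -0.07010565,  1.45168037,  0.02262313,
        1.37078506, -0.05691702]), 'qd': array([ 6.55745288e-05,  4.33697792e-04,  1.06554624e-03, -3.15386317e-04,
       -5.24519968e-06, -1.26899654e-03,  6.23557619e-04]), 'joint_torque': array([-1.18628691e-04, -4.91284633e+01, -4.03884770e-01, -3.12529922e+01,
       -6.39070035e-02,  4.36598633e-02,  1.75655318e-04]), 'position': array([0.21834522, 0.61164265, 0.22145426]), 'tool_rot': array([ 0.26748176,  1.55422276, -0.27048401]), 'ft_force': array([-0.06048389, -0.32769144,  0.35066432]), 'torque': array([ 0.02257858, -0.05909887, -0.01382067]), 'grip_width': 0.9992583397533271}
side {'mtx': array([[536.75576297,   0.        , 315.02209805],
       [  0.        , 536.75576297, 237.77064622],
       [  0.        ,   0.        ,   1.        ]]), 'k1': -0.06137564345005101, 'extrinsics': array([[ 0.97629975, -0.2163355 , -0.00614409, -0.52141316],
       [ 0.14680502,  0.64112256,  0.75326632, -0.20660399],
       [-0.15901913, -0.7363157 ,  0.65768694, -1.46771552],
 
[... 366 characters left out ...]
0.1286406 , -0.54915345],
       [-0.12862165,  0.00317   ,  0.99168867, -1.62202911],
       [ 0.        ,  0.        ,  0.        ,  1.        ]])}
wrist {'mtx': array([[388.73570368,   0.        , 324.26183199],
       [  0.        , 388.73570368, 236.87552133],
       [  0.        ,   0.        ,   1.        ]]), 'k1': 0.013913148942601252, 'hand_eye': array([[-4.16881572e-04,  2.61748033e-01, -9.65136153e-01,
        -1.63334453e-01],
       [ 9.99999675e-01, -5.56707621e-04, -5.82921446e-04,
        -3.55119480e-04],
       [-6.89877194e-04, -9.65136082e-01, -2.61747716e-01,
        -7.29581227e-02],
       [ 0.00000000e+00,  0.00000000e+00,  0.00000000e+00,
         1.00000000e+00]])}
```

View pics/top0.png

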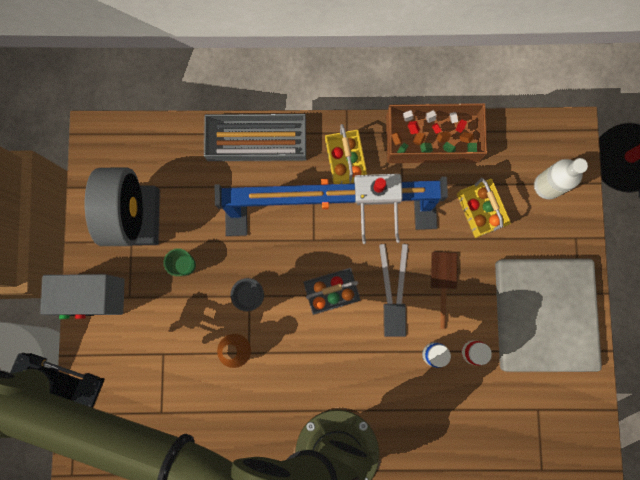

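View pics/side0.png

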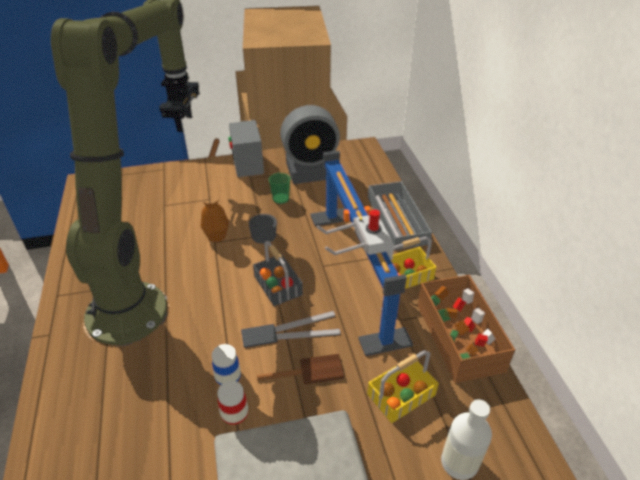

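View pics/wrist0.png

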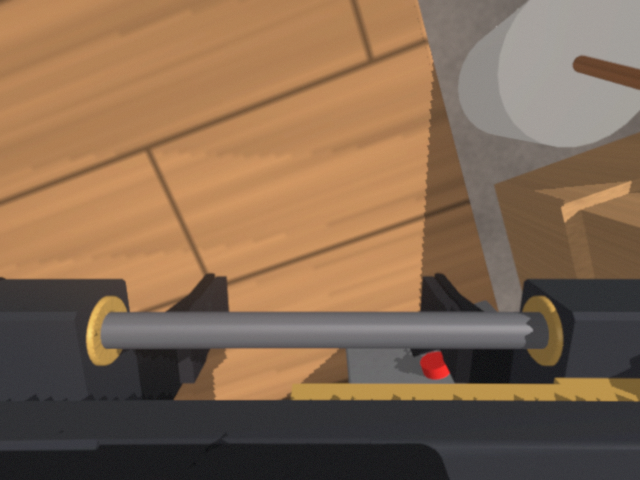

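Basket candidates in the top view are a dark steel one at (332,291) and yellow ones at (346,156) and (484,208). The steel one fits, since the yellow ones are the look-alikes. I'll enlarge to confirm.

```bash
python3 - <<'E'
import cv2
a=cv2.imread("pics/top0.png")
cv2.imwrite("pics/c1.png",cv2.resize(a[260:325,290:375],None,fx=9,fy=9,interpolation=cv2.INTER_CUBIC))
cv2.imwrite("pics/c2.png",cv2.resize(a[165:255,300:450],None,fx=5.3,fy=5.3,interpolation=cv2.INTER_CUBIC))
b=cv2.imread("pics/side0.png")
cv2.imwrite("pics/c3.png",cv2.resize(b[190:310,240:400],None,fx=5,fy=5,interpolation=cv2.INTER_CUBIC))
E
```

```text
(no output)
```

View pics/c1.png

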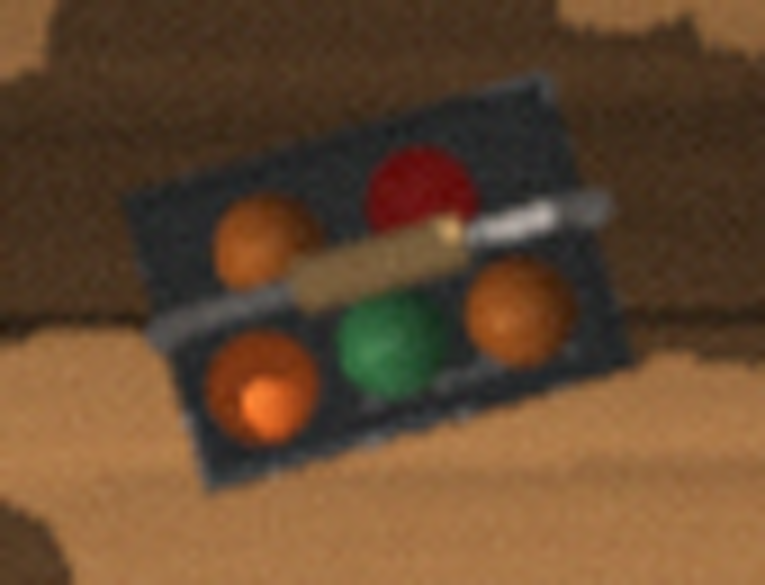

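View pics/c2.png

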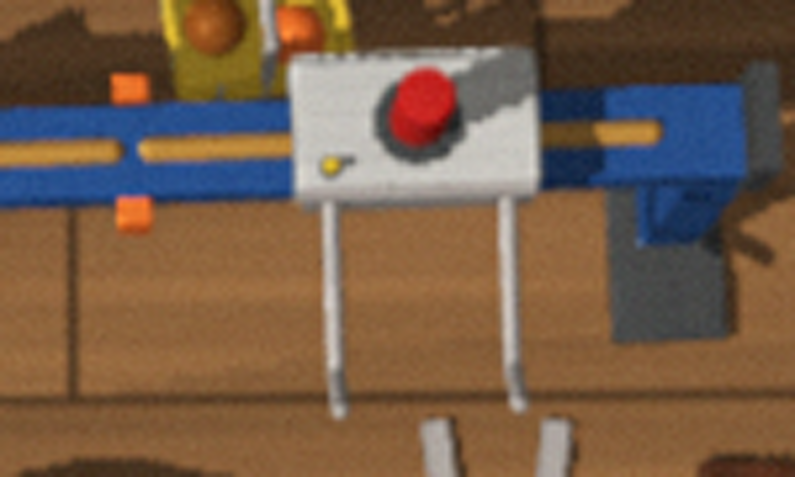

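View pics/c3.png

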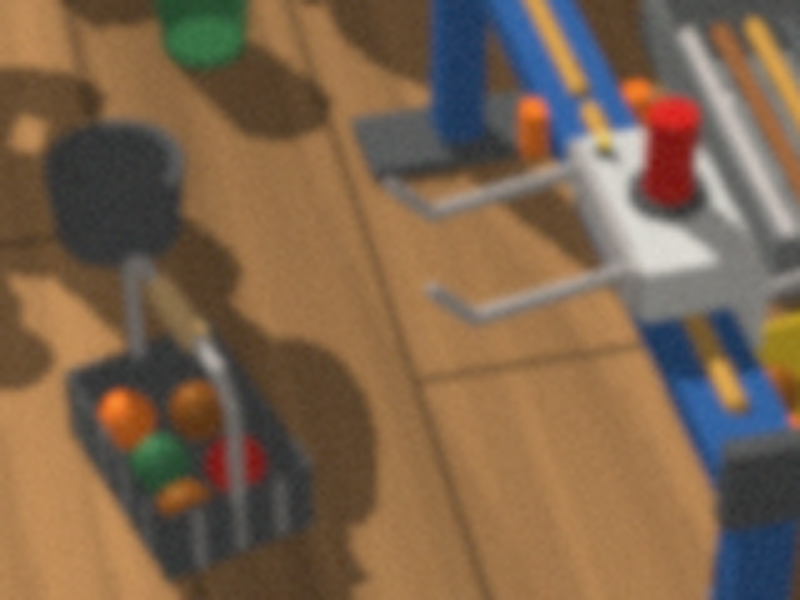

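The crop confirms the steel basket at (332,289): dark slats and a bail with a wooden sleeve. The brass strip shows a gap at about (324.5,193.5), between the orange clip blocks. Next I'll triangulate.

```bash
cat > h.py <<'E'
import numpy as np, cv2
from bench import ctrl
from scipy.spatial.transform import Rotation as R
def ray(n,u,v,E=None):
    m=ctrl.camera_model(n);K=m["mtx"]
    p=cv2.undistortPoints(np.array([[[u,v]]],float),K,np.array([m["k1"],0,0,0,0.]))[0,0]
    d=np.array([p[0],-p[1],-1.])
    if n=="wrist":
        s=ctrl.get_state(); H=m["hand_eye"]; Rt=R.from_rotvec(s["tool_rot"]).as_matrix()
        return Rt@H[:3,3]+s["position"], Rt@H[:3,:3]@d
    X=m["extrinsics"]
    return -X[:3,:3].T@X[:3,3], X[:3,:3].T@d
def atz(n,u,v,z):
    o,d=ray(n,u,v); return o+d*(z-o[2])/d[2]
def tri(*obs):
    A=np.zeros((3,3));b=np.zeros(3);L=[]
    for n,u,v in obs:
        o,d=ray(n,u,v);d=d/np.linalg.norm(d);P=np.eye(3)-np.outer(d,d);A+=P;b+=P@o;L.append((o,P))
    x=np.linalg.solve(A,b); return x,[round(1000*np.linalg.norm(P@(x-o)),1) for o,P in L]
def proj(n,p):
    m=ctrl.camera_model(n)
    if n=="wrist":
        s=ctrl.get_state(); H=m["hand_eye"]; Rt=R.from_rotvec(s["tool_rot"]).as_matrix()
        q=H[:3,:3].T@(Rt.T@(np.array(p)-s["position"])-H[:3,3])
    else:
        X=m["extrinsics"]; q=X[:3,:3]@p+X[:3,3]
    x,y=q[0]/-q[2],-q[1]/-q[2]; f=1+m["k1"]*(x*x+y*y)
    return m["mtx"][0,0]*x*f+m["mtx"][0,2], m["mtx"][1,1]*y*f+m["mtx"][1,2]
def togo(p,rot=None):
    "tool-axis displacement in units of 0.3 m from commanded ~ measured pose to TCP point p"
    s=ctrl.get_state(); Rt=R.from_rotvec(s["tool_rot"])
    return Rt.inv().apply(np.array(p)-s["position"])/0.3
def shot(n,f,box=None,k=1):
    im=ctrl.get_image(n)[:,:,::-1]
    if box: u0,v0,u1,v1=box; im=im[v0:v1,u0:u1]
    cv2.imwrite("pics/"+f,cv2.resize(im,None,fx=k,fy=k,interpolation=cv2.INTER_CUBIC))
E
python3 - <<'E'
from h import *
np.set_printoptions(precision=4,suppress=True)
T=lambda x,y,c:(c[0]+x/c[2],c[1]+y/c[2])
c1=(290,260,9);c2=(300,165,5.3);c3=(240,190,5)
def P(a,b=None,ca=c2,cb=c3): 
    return tri(("top",*T(*a,ca)),("side",*T(*b,cb)))
print("sleeve",P((380,262),(180,308),c1))
print("sleeve z.128",atz("top",*T(380,262,c1),.128))
l=atz("top",*T(155,332,c1),.124);r=atz("top",*T(605,205,c1),.124)
l2=atz("top",*T(295,285,c1),.128);r2=atz("top",*T(465,238,c1),.128)
print("bail ends",l,r,np.linalg.norm(l-r),np.degrees(np.arctan2(*(l-r)[[0,1]])),np.degrees(np.arctan2(*(l2-r2)[[0,1]])),(l+r)/2)
print("handle top",P((430,92),(674,113)))
print("dipL",P((335,375),(432,212)));print("dipR",P((513,370),(475,318)))
a=atz("top",*T(335,375,c2),.248);b=atz("top",*T(513,370,c2),.248);print(a,b,(a+b)/2,np.linalg.norm(a-b))
print("clip",atz("top",*T(130,88,c2),.2),atz("top",*T(133,214,c2),.2),"gap",atz("top",*T(130,151,c2),.222))
# rail direction: beam top at far end
s=ctrl.get_state();print(R.from_rotvec(s["tool_rot"]).as_matrix())
E
```

```text
sleeve (array([0.427 , 0.0078, 0.1344]), [np.float64(1.4), np.float64(1.4)])
sleeve z.128 [0.4259 0.0078 0.128 ]
bail ends [0.4067 0.0719 0.124 ] [ 0.442  -0.0565  0.124 ] 0.13313127576083444 -15.335750128524873 -15.033412754379082 [0.4244 0.0077 0.124 ]
handle top (array([ 0.6596, -0.1052,  0.3154]), [np.float64(0.1), np.float64(0.1)])
dipL (array([ 0.5483, -0.0668,  0.2418]), [np.float64(1.7), np.float64(1.7)])
dipR (array([ 0.5502, -0.1474,  0.2416]), [np.float64(1.9), np.float64(1.9)])
[ 0.5457 -0.0662  0.248 ] [ 0.5474 -0.1464  0.248 ] [ 0.5465 -0.1063  0.248 ] 0.08014309280752614
clip [0.6898 0.0255 0.2   ] [0.6295 0.0244 0.2   ] gap [0.6548 0.0256 0.222 ]
[[-0.0004  0.336   0.9418]
 [-0.0014  0.9418 -0.336 ]
 [-1.     -0.0015  0.    ]]
```

```bash
python3 - <<'E'
import cv2
a=cv2.imread("pics/top0.png")
cv2.imwrite("pics/c4.png",cv2.resize(a[165:255,205:355],None,fx=5.3,fy=5.3,interpolation=cv2.INTER_CUBIC))
E
```

```text
(no output)
```

View pics/c4.png

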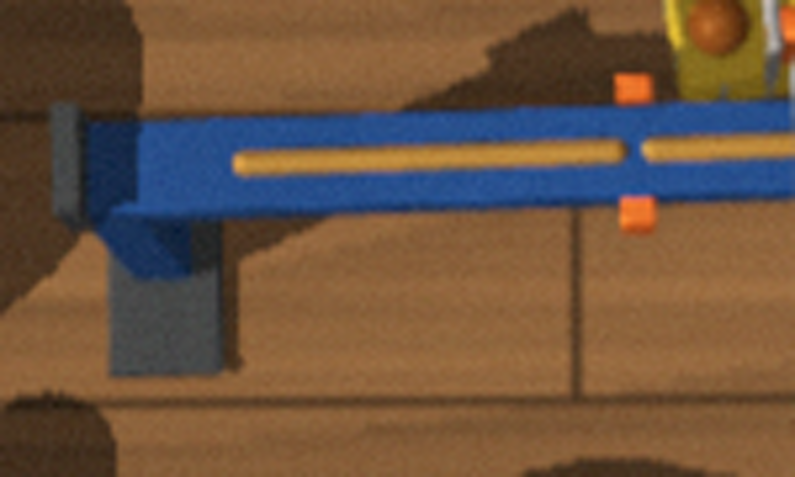

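```bash
python3 - <<'E'
from h import *
np.set_printoptions(precision=4,suppress=True)
a=atz("top",205+235/5.3,165+163/5.3,.222);b=atz("top",300+655/5.3,165+131/5.3,.222);print(a,b,np.degrees(np.arctan2(-(a-b)[0],(a-b)[1])))
E
python3 -m jog '[{"rot":[0,0,0],"travel":[-0.03,-0.128,0.1],"jaw":-1},{"rot":[0,0,0],"travel":[-0.03,-0.128,0.1],"jaw":-1},{"rot":[0,0,0],"travel":[-0.03,-0.128,0.1],"jaw":-1},{"rot":[0,0,0],"travel":[0,-0.128,0.1],"jaw":-1},{"rot":[0,0,0],"travel":[0,-0.128,0.1],"jaw":-1},{"rot":[0,0,0],"travel":[0,-0.128,0.1],"jaw":-1},{"rot":[0,0,0],"travel":[0,-0.128,0.1],"jaw":-1},{"rot":[0,0,0],"travel":[0,-0.128,0.1],"jaw":-1}]' 25
```

```text
[0.6502 0.2095 0.222 ] [ 0.6624 -0.2172  0.222 ] 1.637846443317296
time: 0.95
position: [0.3415, 0.2401, 0.2494]
tool_rot: [0.269, 1.554, -0.269]
ft_force: [0.9, 0.3, 0.4]
grip_width: 0.999
```

```bash
python3 -m jog '[{"rot":[0,0,0],"travel":[0,-0.127,0.105],"jaw":-1},{"rot":[0,0,0],"travel":[0,-0.127,0.105],"jaw":-1},{"rot":[0,0,0],"travel":[0,-0.127,0.105],"jaw":-1},{"rot":[0,0,0],"travel":[0,-0.127,0.105],"jaw":-1},{"rot":[0,0,0],"travel":[0,-0.127,0.105],"jaw":-1},{"rot":[1,0,0],"travel":[0,0,0],"jaw":-1},{"rot":[1,0,0],"travel":[0,0,0],"jaw":-1},{"rot":[1,0,0],"travel":[0,0,0],"jaw":-1}]'
python3 -m jog '[{"rot":[1,0,0],"travel":[0,0,0],"jaw":-1},{"rot":[1,0,0],"travel":[0,0,0],"jaw":-1},{"rot":[1,0,0],"travel":[0,0,0],"jaw":-1},{"rot":[1,0,0],"travel":[0,0,0],"jaw":-1},{"rot":[1,0,0],"travel":[0,0,0],"jaw":-1},{"rot":[1,0,0],"travel":[0,0,0],"jaw":-1},{"rot":[1,0,0],"travel":[0,0,0],"jaw":-1},{"rot":[1,0,0],"travel":[0,0,0],"jaw":-1}]'
python3 - <<'E'
from h import *
np.set_printoptions(precision=3,suppress=True)
s=ctrl.get_state();print(s["joint_positions"],s["position"]);print(R.from_rotvec(s["tool_rot"]).as_matrix())
shot("wrist","w1.png")
E
```

```text
time: 1.75
position: [0.4254, 0.0094, 0.2494]
tool_rot: [0.478, 1.518, -0.477]
ft_force: [-0.0, -0.7, -0.2]
grip_width: 0.998
time: 2.55
position: [0.4254, 0.0098, 0.2494]
tool_rot: [1.012, 1.323, -1.012]
ft_force: [-0.8, -0.6, 0.1]
grip_width: 1.0
[-0.569 -0.211  0.421  1.937  0.087  1.399  0.092] [0.425 0.01  0.249]
[[-0.     0.965  0.261]
 [ 0.     0.261 -0.965]
 [-1.    -0.    -0.   ]]
```

View pics/w1.png

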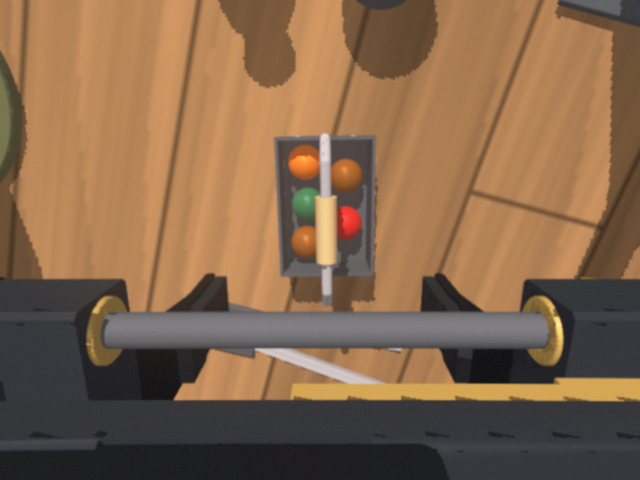

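The wrist view shows the bail running vertically from (325,136) to (328,303), with the sleeve centre at (326,230). It's aligned with the jaws.

```bash
python3 - <<'E'
from h import *
np.set_printoptions(precision=4,suppress=True)
p=atz("wrist",326,230,.128);print(p, atz("wrist",325,136,.124),atz("wrist",328,303,.124))
print(tri(("wrist",326,230),("top",332.2,289.1),("side",276,251.6)))
p=np.array([p[0],p[1],.128-.019]);print(togo(p))
E
```

```text
[0.4253 0.0101 0.128 ] [0.4068 0.0762 0.124 ] [ 0.4429 -0.0491  0.124 ]
(array([0.4265, 0.0096, 0.1322]), [np.float64(2.1), np.float64(1.8), np.float64(2.2)])
[ 0.4678 -0.     -0.0009]
```

```bash
python3 -m jog '[{"rot":[0,0,0],"travel":[0.12,0,0],"jaw":-1},{"rot":[0,0,0],"travel":[0.1,0,0],"jaw":-1},{"rot":[0,0,0.5],"travel":[0,0,0],"jaw":-1},{"rot":[0,0,0.5],"travel":[0,0,0],"jaw":-1},{"rot":[0,0,0.5],"travel":[0,0,0],"jaw":-1},{"rot":[0,0,0.5],"travel":[0,0,0],"jaw":-1},{"rot":[0,0,0],"travel":[0,0,0],"jaw":-1}]'
python3 - <<'E'
from h import *
np.set_printoptions(precision=3,suppress=True)
s=ctrl.get_state();print(s["joint_positions"],s["position"]);print(R.from_rotvec(s["tool_rot"]).as_matrix())
m=R.from_rotvec(s["tool_rot"]).as_matrix()
print(togo(np.array([.425,.0095,.129])+m[:,0]*.016))
E
```

```text
time: 3.3
position: [0.4243, 0.008, 0.1825]
tool_rot: [1.105, 1.213, -0.881]
ft_force: [0.7, -0.6, -0.0]
grip_width: 1.0
[-0.359 -0.301  0.259  2.159  0.055  1.104  0.14 ] [0.424 0.008 0.182]
[[ 0.166  0.951  0.262]
 [ 0.044  0.259 -0.965]
 [-0.985  0.172  0.001]]
[ 0.23  -0.027 -0.004]
```

J2 is at its limit, so I'll take off the tilt and grip straight. I'll tilt later at the trolley, where there's more reach.

```bash
python3 -m jog '[{"rot":[0,0,-1],"travel":[0,0,0],"jaw":-1},{"rot":[0,0,-0.7],"travel":[0,0,0],"jaw":-1},{"rot":[0,0,0],"travel":[0.07,0,0],"jaw":-1}]'
python3 - <<'E'
from h import *
np.set_printoptions(precision=3,suppress=True)
s=ctrl.get_state();print(s["joint_positions"],s["position"]);print(R.from_rotvec(s["tool_rot"]).as_matrix())
m=R.from_rotvec(s["tool_rot"]).as_matrix()
print(togo(np.array([.425,.0095,.129])+m[:,0]*.016))
E
```

```text
time: 3.6
position: [0.4298, 0.0106, 0.1651]
tool_rot: [1.024, 1.305, -0.986]
ft_force: [0.7, 0.2, -1.3]
grip_width: 0.994
[-0.383 -0.152  0.276  2.071  0.041  1.187  0.146] [0.43  0.011 0.165]
[[ 0.03   0.963  0.266]
 [ 0.006  0.266 -0.964]
 [-1.     0.03   0.002]]
[ 0.173 -0.02  -0.001]
```

```bash
python3 -m jog '[{"rot":[0,0,0],"travel":[0.06,-0.01,0],"jaw":-1},{"rot":[0,0,0],"travel":[0.06,-0.006,0],"jaw":-1},{"rot":[0,0,0],"travel":[0.05,0,0],"jaw":-1},{"rot":[0,0,0],"travel":[0,0,0],"jaw":-1}]'
python3 - <<'E'
from h import *
np.set_printoptions(precision=3,suppress=True)
s=ctrl.get_state();print(s["joint_positions"],s["position"])
shot("side","s1.png",(230,190,390,310),5);shot("wrist","w2.png")
E
```

```text
time: 4.0
position: [0.4214, 0.0091, 0.1099]
tool_rot: [1.021, 1.311, -0.992]
ft_force: [-0.4, 0.1, -0.7]
grip_width: 0.997
[-0.381 -0.106  0.286  2.151  0.03   1.071  0.159] [0.421 0.009 0.11 ]
```

View pics/s1.png

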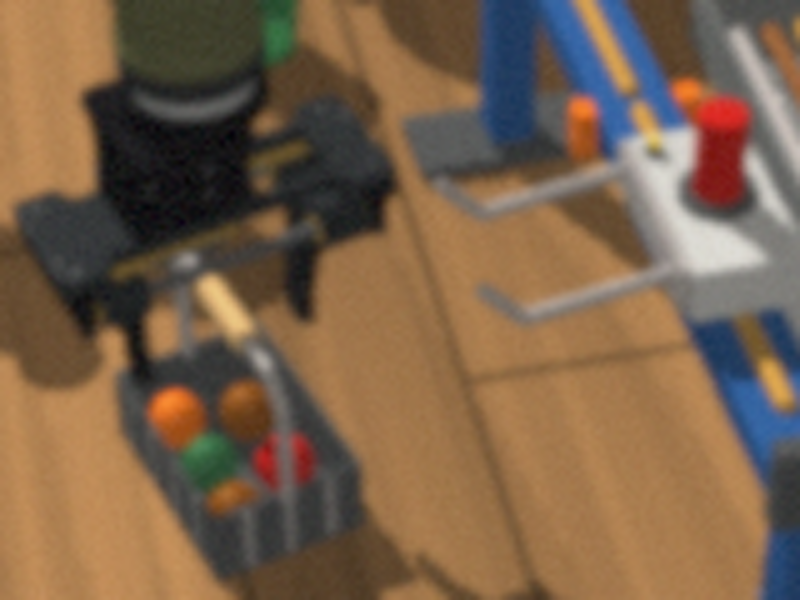

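View pics/w2.png

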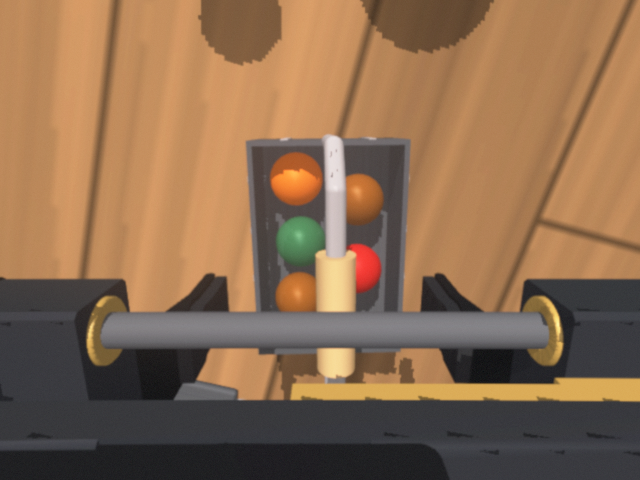

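The wrist view shows the sleeve centred near (336,313), between the fingers and about 4 mm to +y of the tool. I'll check along the bail.

```bash
python3 - <<'E'
from h import *
s=ctrl.get_state();m=R.from_rotvec(s["tool_rot"]).as_matrix()
print(proj("wrist",[.425,.0095,.129]),proj("wrist",s["position"]-m[:,0]*.019), atz("wrist",336,313,.129))
E
python3 -m jog '[{"rot":[0,0,0],"travel":[0,0.013,0],"jaw":-1},{"rot":[0,0,0],"travel":[0,0,0],"jaw":0.5},{"rot":[0,0,0],"travel":[0,0,0],"jaw":1},{"rot":[0,0,0],"travel":[0,0,0],"jaw":1},{"rot":[0,0,0],"travel":[0,0,0],"jaw":1},{"rot":[0,0,0],"travel":[0,0,0],"jaw":1},{"rot":[0,0,0],"travel":[0,0,0],"jaw":1},{"rot":[0,0,0],"travel":[0,0,0],"jaw":1}]' 30
```

```text
(np.float64(332.7187913557859), np.float64(313.6614377080373)) (np.float64(327.1689569068818), np.float64(315.16443817151736)) [0.4262273  0.01013126 0.129     ]
time: 4.9
position: [0.4265, 0.0101, 0.1115]
tool_rot: [1.024, 1.308, -0.99]
ft_force: [-0.3, 0.2, 0.4]
grip_width: 0.444
```

```bash
python3 -m jog '[{"rot":[0,0,0],"travel":[0,0,0],"jaw":1},{"rot":[0,0,0],"travel":[0,0,0],"jaw":1},{"rot":[0,0,0],"travel":[0,0,0],"jaw":1},{"rot":[0,0,0],"travel":[0,0,0],"jaw":1},{"rot":[0,0,0],"travel":[0,0,0],"jaw":1},{"rot":[0,0,0],"travel":[0,0,0],"jaw":1}]' 30
```

```text
time: 5.5
position: [0.4267, 0.0101, 0.1116]
tool_rot: [1.024, 1.308, -0.989]
ft_force: [0.5, -0.5, -1.6]
grip_width: 0.174
```

```bash
python3 -m jog '[{"rot":[0,0,0],"travel":[0,0,0],"jaw":1},{"rot":[0,0,0],"travel":[-0.03,0,0],"jaw":1},{"rot":[0,0,0],"travel":[-0.05,0,0],"jaw":1},{"rot":[0,0,0],"travel":[0,0,0],"jaw":1}]' 30
```

```text
time: 5.9
position: [0.4268, 0.01, 0.1371]
tool_rot: [1.026, 1.306, -0.988]
ft_force: [1.0, 0.0, -3.9]
grip_width: 0.171
```

Gripped: opening about 15 mm, and a weight of about 4 N is felt. Lifting now and turning to rail yaw.

```bash
python3 -m jog '[{"rot":[0,0,0],"travel":[-0.1,0,0],"jaw":1},{"rot":[0,0,0],"travel":[-0.13,0,0],"jaw":1},{"rot":[0,0,0],"travel":[-0.13,0,0],"jaw":1},{"rot":[0,0,0],"travel":[-0.13,0,0],"jaw":1},{"rot":[0.7,0,0],"travel":[0,0.03,0],"jaw":1},{"rot":[0.7,0,0],"travel":[0,0.03,0],"jaw":1},{"rot":[0.7,0,0],"travel":[0,0.03,0],"jaw":1},{"rot":[0.7,0,0],"travel":[0,0.03,0],"jaw":1}]' 30
python3 - <<'E'
from h import *
np.set_printoptions(precision=3,suppress=True)
s=ctrl.get_state();print(s["joint_positions"],s["position"]);m=R.from_rotvec(s["tool_rot"]).as_matrix();print(m)
print(togo([.47,-.106,.285]))
E
```

```text
time: 6.7
position: [0.4573, 0.0154, 0.2826]
tool_rot: [1.209, 1.207, -1.173]
ft_force: [-0.3, -0.5, -3.6]
grip_width: 0.173
[-0.359 -0.146  0.243  1.832  0.031  1.428 -0.1  ] [0.457 0.015 0.283]
[[ 0.024  0.999  0.022]
 [ 0.007  0.021 -1.   ]
 [-1.     0.024 -0.006]]
[-0.01   0.034  0.405]
```

```bash
python3 -m jog '[{"rot":[0,0,0],"travel":[-0.005,0,0.05],"jaw":1},{"rot":[0,0,0],"travel":[-0.005,0,0.1],"jaw":1},{"rot":[0,0,0],"travel":[0,0,0.1],"jaw":1},{"rot":[0,0,0],"travel":[0,0,0.1],"jaw":1},{"rot":[0,0,0],"travel":[0,0,0.05],"jaw":1},{"rot":[0,0,0],"travel":[0,0,0],"jaw":1},{"rot":[0,0,0],"travel":[0,0,0],"jaw":1}]' 30
python3 - <<'E'
from h import *
np.set_printoptions(precision=3,suppress=True)
s=ctrl.get_state();print(s["joint_positions"],s["position"]);m=R.from_rotvec(s["tool_rot"]).as_matrix();print(m)
shot("wrist","w3.png"); shot("side","s3.png",(230,180,410,315),4.4);
E
```

```text
time: 7.4
position: [0.46, -0.1041, 0.285]
tool_rot: [1.209, 1.208, -1.171]
ft_force: [1.1, 1.1, -4.3]
grip_width: 0.17
[-0.259 -0.126  0.397  1.803  0.038  1.432  0.155] [ 0.46  -0.104  0.285]
[[ 0.024  0.999  0.024]
 [ 0.008  0.023 -1.   ]
 [-1.     0.024 -0.008]]
```

View pics/w3.png

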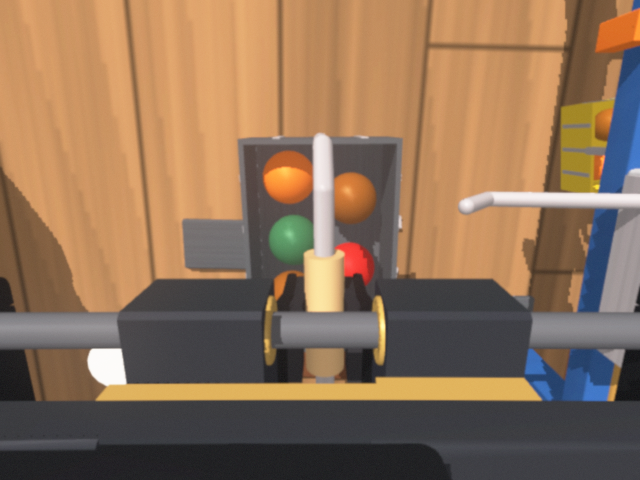

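View pics/s3.png

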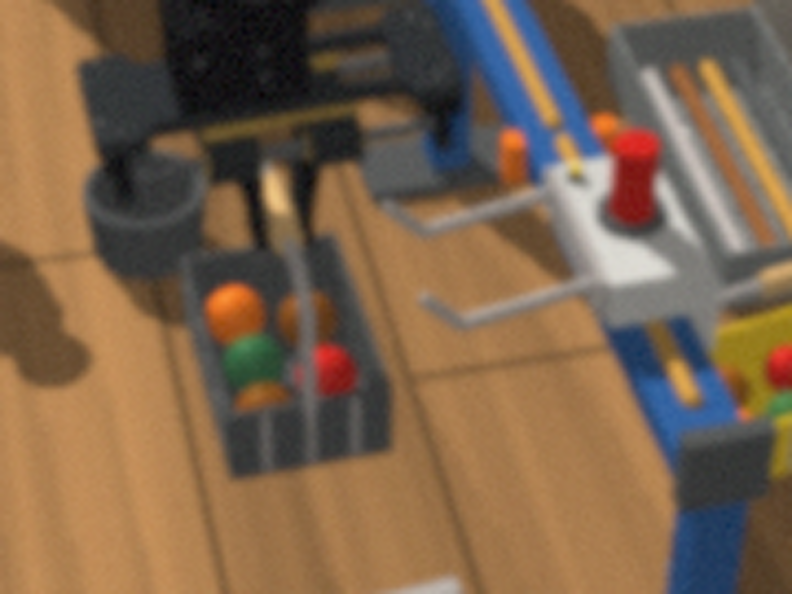

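```bash
python3 -m jog '[{"rot":[0,0,0],"travel":[0,0.05,0.002],"jaw":1},{"rot":[0,0,0],"travel":[0,0.1,0.002],"jaw":1},{"rot":[0,0,0],"travel":[0,0.1,0.004],"jaw":1},{"rot":[0,0,0],"travel":[0,0.05,0.006],"jaw":1},{"rot":[0,0,0.5],"travel":[0,0,0],"jaw":1},{"rot":[0,0,0.5],"travel":[0,0,0],"jaw":1},{"rot":[0,0,0.5],"travel":[0,0,0],"jaw":1},{"rot":[0,0,0],"travel":[0,0,0],"jaw":1}]' 30
python3 - <<'E'
from h import *
np.set_printoptions(precision=4,suppress=True)
s=ctrl.get_state();print(s["joint_positions"],s["position"]);m=R.from_rotvec(s["tool_rot"]).as_matrix();print(m)
print("bail",s["position"]-m[:,0]*.0165)
shot("wrist","w4.png"); shot("side","s4.png",(230,180,410,315),4.4); shot("top","t4.png",(290,150,450,270),5)
E
```

```text
time: 8.3
position: [0.5494, -0.1056, 0.2877]
tool_rot: [1.267, 1.112, -1.071]
ft_force: [-0.5, 0.0, -4.6]
grip_width: 0.173
[-0.2602 -0.0277  0.4207  1.7232 -0.0256  1.292   0.1914] [ 0.5494 -0.1056  0.2877]
[[ 0.155   0.9876  0.0256]
 [ 0.0112  0.0241 -0.9996]
 [-0.9879  0.1552 -0.0074]]
bail [ 0.5469 -0.1058  0.304 ]
```

View pics/w4.png

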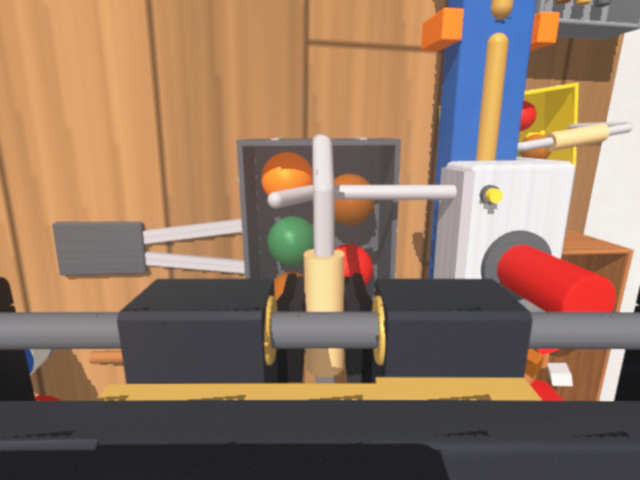

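View pics/s4.png

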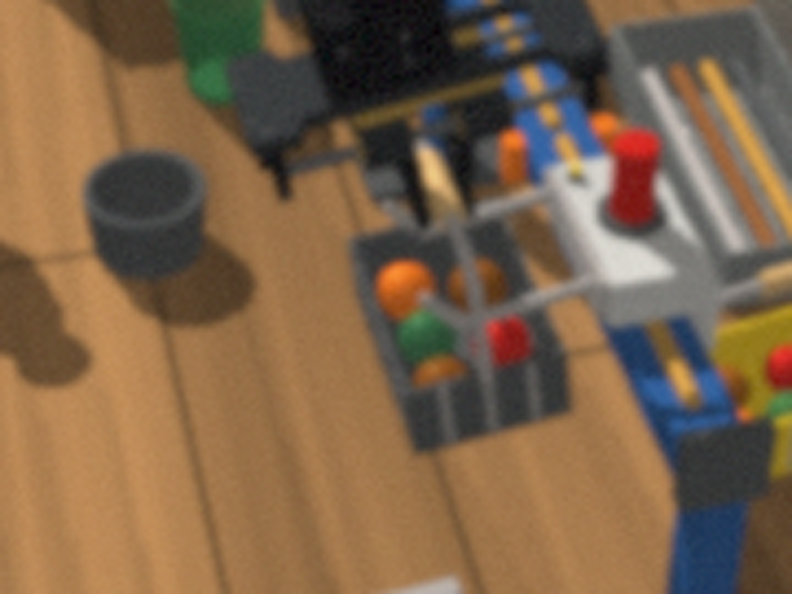

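View pics/t4.png

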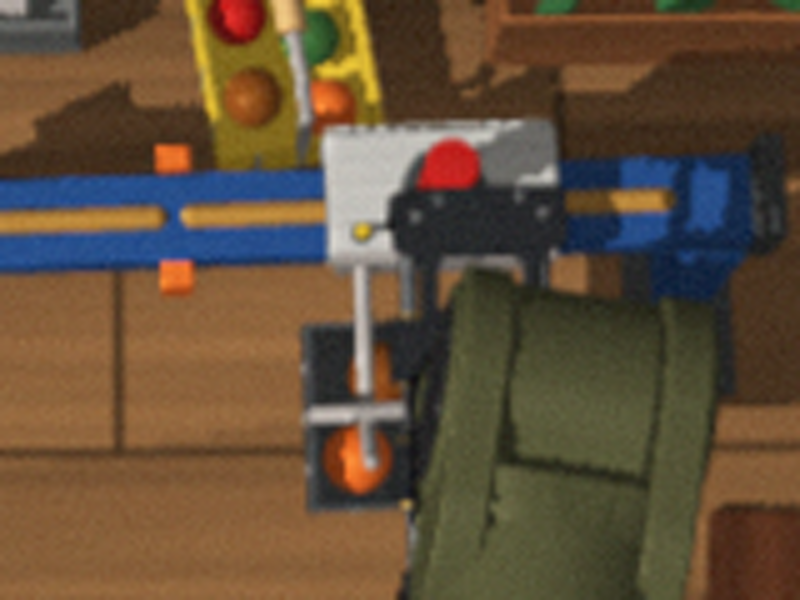

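The bail sits over the prong midway between tip (275,198) and trolley in the wrist view, and the legs are outside the prongs. Lowering straight down.

```bash
python3 -m jog '[{"rot":[0,0,0],"travel":[0.04,-0.006,0],"jaw":1},{"rot":[0,0,0],"travel":[0.04,-0.006,0],"jaw":1},{"rot":[0,0,0],"travel":[0.04,-0.006,0],"jaw":1},{"rot":[0,0,0],"travel":[0.02,-0.003,0],"jaw":1},{"rot":[0,0,0],"travel":[0,0,0],"jaw":1}]' 30
python3 -m jog '[{"rot":[0,0,0],"travel":[0.01,-0.0015,0],"jaw":1},{"rot":[0,0,0],"travel":[0.01,-0.0015,0],"jaw":1},{"rot":[0,0,0],"travel":[0,0,0],"jaw":1}]' 30
```

```text
time: 8.95
position: [0.5498, -0.1064, 0.2435]
tool_rot: [1.267, 1.113, -1.075]
ft_force: [0.0, -0.0, -3.6]
grip_width: 0.175
time: 9.25
position: [0.5507, -0.1065, 0.2393]
tool_rot: [1.268, 1.11, -1.073]
ft_force: [0.6, 1.0, -2.9]
grip_width: 0.172
```

```bash
for i in 1 2; do python3 -m jog '[{"rot":[0,0,0],"travel":[0.01,-0.0015,0],"jaw":1},{"rot":[0,0,0],"travel":[0,0,0],"jaw":1}]' 30; done
python3 - <<'E'
from h import *
shot("wrist","w5.png"); shot("side","s5.png",(270,180,410,285),5.5)
E
```

```text
time: 9.45
position: [0.5514, -0.1066, 0.2367]
tool_rot: [1.269, 1.109, -1.072]
ft_force: [0.5, 0.2, -3.6]
grip_width: 0.171
time: 9.65
position: [0.5529, -0.1066, 0.2346]
tool_rot: [1.27, 1.106, -1.069]
ft_force: [6.0, -0.3, -2.2]
grip_width: 0.174
```

View pics/w5.png

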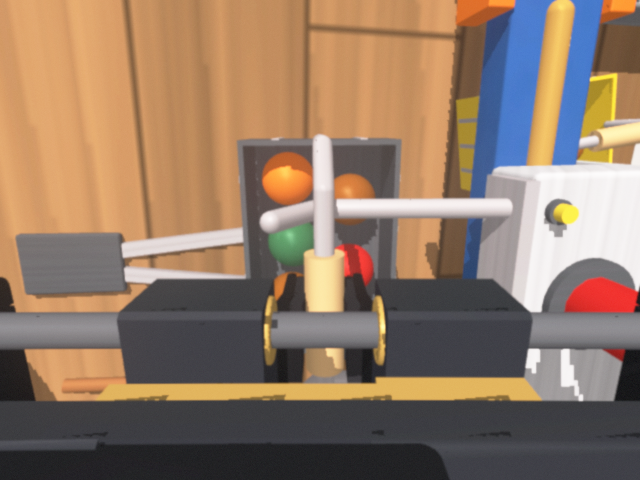

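View pics/s5.png

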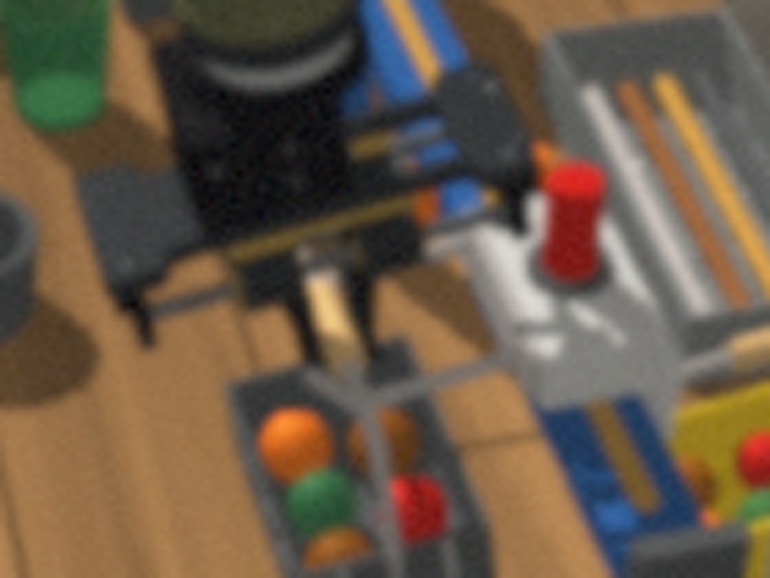

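The bail has met the upturned tips just short of the dip: +x force of 6 N, with the bend at about (337,208) and the bar at x≈322. I'll ease about 5 mm to +x and continue down.

```bash
python3 -m jog '[{"rot":[0,0,0],"travel":[0.002,0.016,0],"jaw":1},{"rot":[0,0,0],"travel":[0,0,0],"jaw":1}]' 30;python3 -m jog '[{"rot":[0,0,0],"travel":[0.01,-0.0015,0],"jaw":1},{"rot":[0,0,0],"travel":[0,0,0],"jaw":1}]' 30
python3 - <<'E'
from h import *
shot("wrist","w6.png",(200,130,520,370),2.5)
E
```

```text
time: 9.95
position: [0.5552, -0.1061, 0.2327]
tool_rot: [1.267, 1.112, -1.074]
ft_force: [0.3, 0.4, -4.4]
grip_width: 0.177
time: 10.15
position: [0.5557, -0.1062, 0.2319]
tool_rot: [1.269, 1.11, -1.072]
ft_force: [-2.9, 0.4, 4.7]
grip_width: 0.174
```

View pics/w6.png

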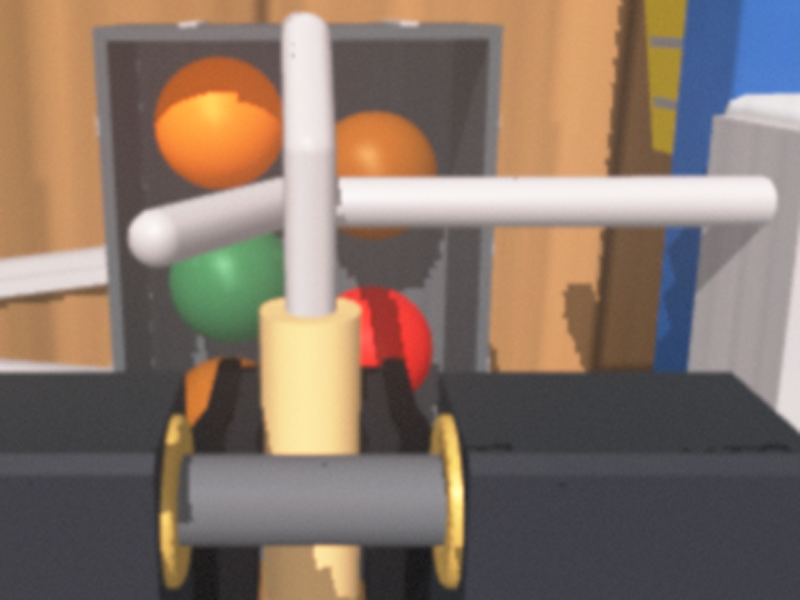

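The prongs now bear the load (+4.7 N up), the bar is at the bend, and the bail is at z ≈ 0.248 as it should be. Letting go with a half opening.

```bash
python3 -m jog '[{"rot":[0,0,0],"travel":[0,0,0],"jaw":0},{"rot":[0,0,0],"travel":[0,0,0],"jaw":0},{"rot":[0,0,0],"travel":[0,0,0],"jaw":0},{"rot":[0,0,0],"travel":[0,0,0],"jaw":0},{"rot":[0,0,0],"travel":[0,0,0],"jaw":0},{"rot":[0,0,0],"travel":[0,0,0],"jaw":0},{"rot":[0,0,0],"travel":[0,0,0],"jaw":0}]'
python3 - <<'E'
from h import *
shot("wrist","w7.png",(200,130,520,370),2.5)
E
```

```text
time: 10.9
position: [0.5557, -0.1063, 0.2304]
tool_rot: [1.268, 1.11, -1.073]
ft_force: [-0.6, -0.2, -0.5]
grip_width: 0.495
```

View pics/w7.png

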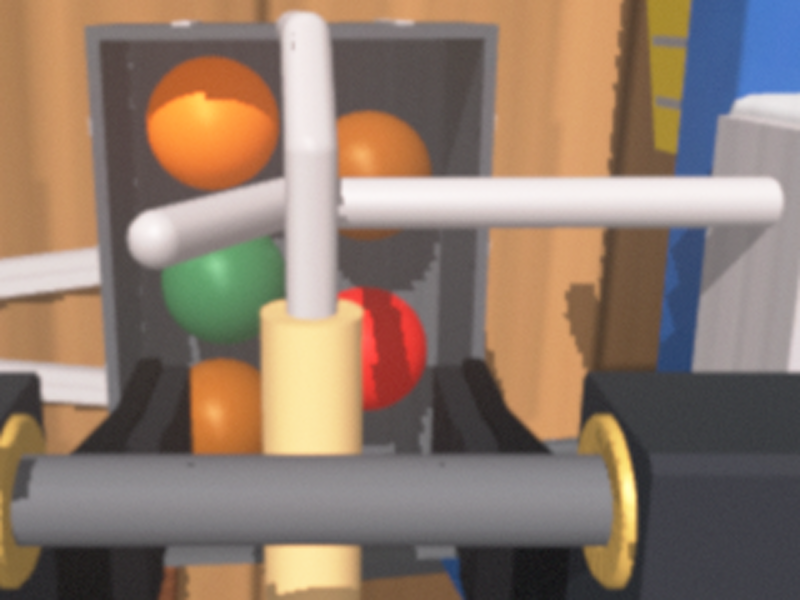

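Hanging free. The sleeve is clear of both fingers and the wrist force is about 0. Backing off along the tool axis.

```bash
python3 -m jog '[{"rot":[0,0,0],"travel":[-0.05,0,0],"jaw":0},{"rot":[0,0,0],"travel":[-0.1,0,0],"jaw":0},{"rot":[0,0,0],"travel":[-0.12,0,0],"jaw":0},{"rot":[0,0,0],"travel":[-0.13,0,0],"jaw":0},{"rot":[1,0,0],"travel":[0,0,0],"jaw":0},{"rot":[1,0,0],"travel":[0,0,0],"jaw":0},{"rot":[1,0,0],"travel":[0,0,0],"jaw":0},{"rot":[1,0,0],"travel":[0,0,0],"jaw":0}]'
python3 - <<'E'
from h import *
np.set_printoptions(precision=3,suppress=True)
s=ctrl.get_state();print(s["joint_positions"],s["position"]);m=R.from_rotvec(s["tool_rot"]).as_matrix();print(m)
# rotation needed to tool: x down, jaws (y) along rail y, minus
t=np.radians(1.5)
for sg in(1,-1):
    yv=sg*np.array([-np.sin(t),np.cos(t),0]);xv=np.array([0,0,-1.]);G=np.stack([xv,yv,np.cross(xv,yv)],1)
    print(R.from_matrix(m.T@G).as_rotvec()/np.radians(5))
shot("top","t8.png",(290,150,450,270),5); shot("side","s8.png",(230,180,410,315),4.4)
E
```

```text
time: 11.75
position: [0.537, -0.1077, 0.3505]
tool_rot: [1.542, 0.945, -1.307]
ft_force: [0.1, -0.3, 0.2]
grip_width: 0.501
[-0.252 -0.067  0.405  1.635 -0.008  1.414 -0.175] [ 0.537 -0.108  0.351]
[[ 0.157  0.935 -0.319]
 [ 0.01  -0.324 -0.946]
 [-0.988  0.145 -0.06 ]]
[-22.023   1.146  -1.789]
[13.894 -1.623 -1.04 ]
```

View pics/s8.png

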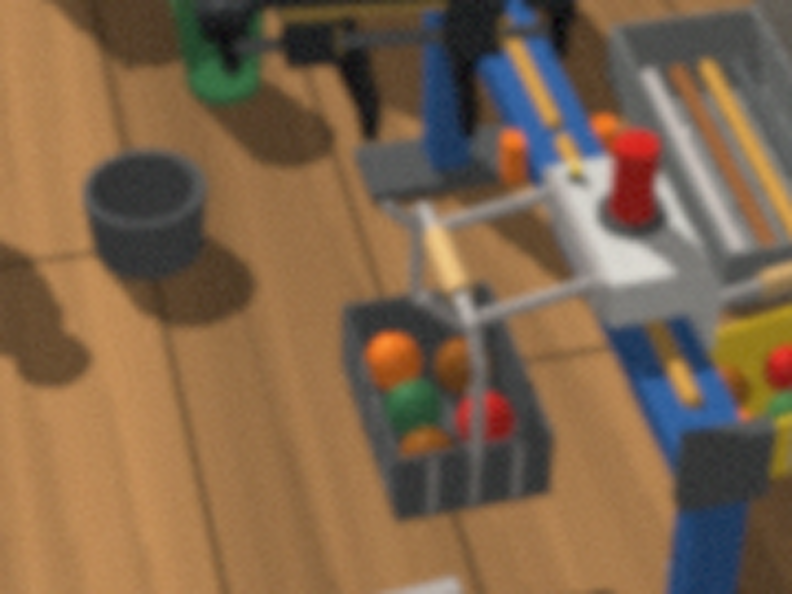

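View pics/t8.png

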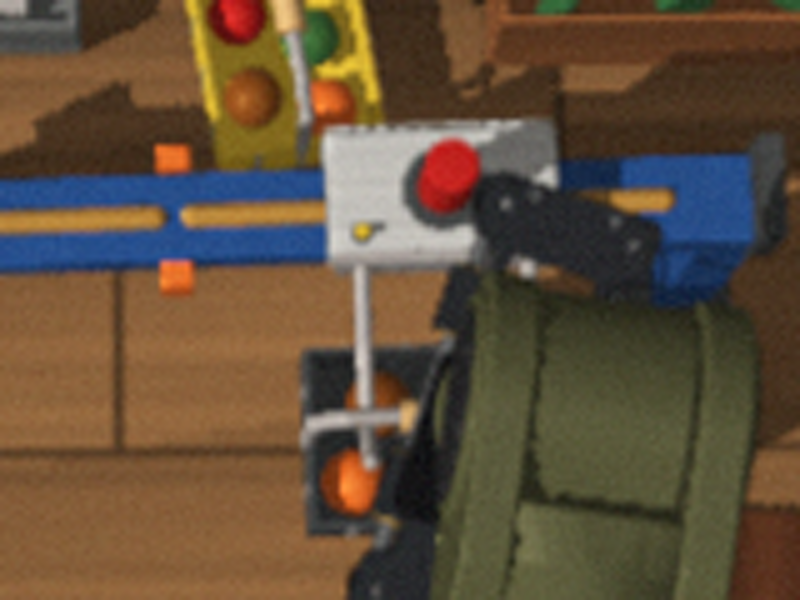

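The side view shows the basket upright on both prongs, with the bar crossing the dips at (425,215) and (468,315) in the crop. The trolley hasn't moved. Next I turn the tool so the jaws lie along the rail.

```bash
for k in 1 2; do python3 -m jog '[{"rot":[0.99,-0.116,-0.074],"travel":[0,0,0],"jaw":-0.5},{"rot":[0.99,-0.116,-0.074],"travel":[0,0,0],"jaw":-0.5},{"rot":[0.99,-0.116,-0.074],"travel":[0,0,0],"jaw":-0.5},{"rot":[0.99,-0.116,-0.074],"travel":[0,0,0],"jaw":-0.5},{"rot":[0.99,-0.116,-0.074],"travel":[0,0,0],"jaw":-0.5},{"rot":[0.99,-0.116,-0.074],"travel":[0,0,0],"jaw":-0.5},{"rot":[0.99,-0.116,-0.074],"travel":[0,0,0],"jaw":-0.5}]'; done
python3 - <<'E'
from h import *
np.set_printoptions(precision=3,suppress=True)
s=ctrl.get_state();print(s["joint_positions"],s["position"]);m=R.from_rotvec(s["tool_rot"]).as_matrix();print(m)
print(togo([.6596,-.1052,.3505]))
E
```

```text
time: 12.55
position: [0.537, -0.1076, 0.3498]
tool_rot: [1.906, 0.564, -1.773]
ft_force: [1.0, 0.8, -0.4]
grip_width: 0.748
time: 13.25
position: [0.537, -0.1075, 0.3498]
tool_rot: [2.204, 0.034, -2.206]
ft_force: [0.9, 0.2, -0.8]
grip_width: 0.753
[-0.238  0.067  0.412  1.506 -0.025  1.575 -1.366] [ 0.537 -0.108  0.35 ]
[[-0.001  0.032 -0.999]
 [-0.001 -0.999 -0.032]
 [-1.     0.001  0.001]]
[-0.003  0.005 -0.409]
```

```bash
python3 -m jog '[{"rot":[0,0,0],"travel":[0,0,-0.1],"jaw":-0.5},{"rot":[0,0,0],"travel":[0,0,-0.1],"jaw":-0.5},{"rot":[0,0,0],"travel":[0,0.003,-0.1],"jaw":-0.5},{"rot":[0,0,0],"travel":[0,0.003,-0.1],"jaw":-0.5},{"rot":[0,0,0],"travel":[0,0,-0.01],"jaw":-0.5},{"rot":[0,0,0],"travel":[0,0,0],"jaw":-0.5}]'
python3 - <<'E'
from h import *
np.set_printoptions(precision=4,suppress=True)
s=ctrl.get_state();print(s["joint_positions"],s["position"])
print(proj("wrist",[.6596,-.1052,.315]))
shot("wrist","w9.png")
E
```

```text
time: 13.85
position: [0.6602, -0.1052, 0.3482]
tool_rot: [2.2, 0.036, -2.206]
ft_force: [-0.4, -0.1, -0.3]
grip_width: 0.751
[-0.1836  0.3554  0.4282  1.1913 -0.1428  1.6266 -1.3232] [ 0.6602 -0.1052  0.3482]
(np.float64(324.5684045738911), np.float64(268.03077645913146))
```

View pics/w9.png

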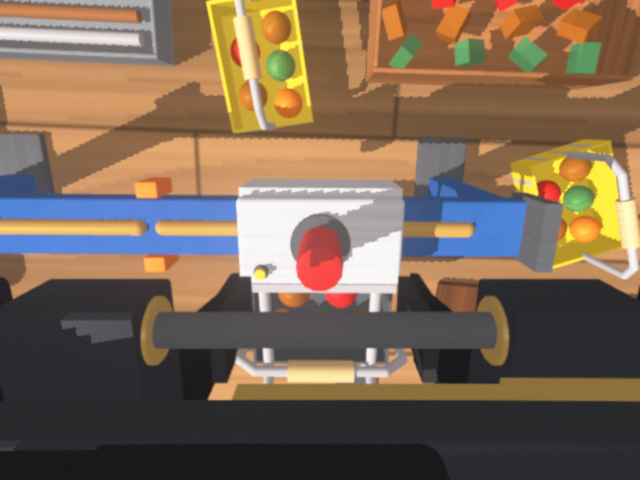

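The handle top is at (319,269) against a prediction of (325,268), so it's about 1.5 mm off. The basket sits on both prongs. Descending on the handle and gripping.

```bash
python3 -m jog '[{"rot":[0,0,0],"travel":[0.06,-0.004,0],"jaw":-0.5},{"rot":[0,0,0],"travel":[0.06,0,0],"jaw":-0.5},{"rot":[0,0,0],"travel":[0.06,0,0],"jaw":-0.5},{"rot":[0,0,0],"travel":[0.045,0,0],"jaw":-0.5},{"rot":[0,0,0],"travel":[0,0,0],"jaw":1},{"rot":[0,0,0],"travel":[0,0,0],"jaw":1},{"rot":[0,0,0],"travel":[0,0,0],"jaw":1},{"rot":[0,0,0],"travel":[0,0,0],"jaw":1}]' 30
python3 -m jog '[{"rot":[0,0,0],"travel":[0,0,0],"jaw":1},{"rot":[0,0,0],"travel":[0,0,0],"jaw":1},{"rot":[0,0,0],"travel":[0,0,0],"jaw":1},{"rot":[0,0,0],"travel":[0,0,0],"jaw":1},{"rot":[0,0,0],"travel":[0,0,0],"jaw":1}]' 30
```

```text
time: 14.7
position: [0.6603, -0.1043, 0.2826]
tool_rot: [2.205, 0.035, -2.204]
ft_force: [-0.1, 0.6, -0.0]
grip_width: 0.467
time: 15.2
position: [0.6601, -0.1032, 0.2818]
tool_rot: [2.203, 0.037, -2.205]
ft_force: [-1.1, 4.3, 4.0]
grip_width: 0.289
```

Gripped, opening about 25 mm. Sliding gently towards the clip.

```bash
python3 -m jog '[{"rot":[0,0,0],"travel":[0,-0.005,0],"jaw":1},{"rot":[0,0,0],"travel":[0,-0.01,0],"jaw":1},{"rot":[0,0,0],"travel":[0,-0.015,0],"jaw":1},{"rot":[0,0,0],"travel":[0,-0.02,0],"jaw":1},{"rot":[0,0,0],"travel":[0,-0.02,0],"jaw":1},{"rot":[0,0,0],"travel":[0,-0.02,0],"jaw":1},{"rot":[0,0,0],"travel":[0,-0.02,0],"jaw":1},{"rot":[0,0,0],"travel":[0,-0.02,0],"jaw":1}]' 30
python3 -m jog '[{"rot":[0,0,0],"travel":[0,-0.02,0],"jaw":1},{"rot":[0,0,0],"travel":[0,-0.02,0],"jaw":1},{"rot":[0,0,0],"travel":[0,-0.02,0],"jaw":1},{"rot":[0,0,0],"travel":[0,-0.02,0],"jaw":1},{"rot":[0,0,0],"travel":[0,-0.02,0],"jaw":1},{"rot":[0,0,0],"travel":[0,-0.02,0],"jaw":1},{"rot":[0,0,0],"travel":[0,-0.02,0],"jaw":1},{"rot":[0,0,0],"travel":[0,-0.02,0],"jaw":1}]' 30
```

```text
time: 16.0
position: [0.6592, -0.0705, 0.2818]
tool_rot: [2.205, 0.022, -2.202]
ft_force: [1.9, -6.9, 2.5]
grip_width: 0.289
time: 16.8
position: [0.6579, -0.0226, 0.2818]
tool_rot: [2.205, 0.022, -2.202]
ft_force: [1.9, -6.7, 2.5]
grip_width: 0.292
```

```bash
python3 -m jog '[{"rot":[0,0,0],"travel":[0,-0.01,0],"jaw":1},{"rot":[0,0,0],"travel":[0,-0.005,0],"jaw":1},{"rot":[0,0,0],"travel":[0,0,0],"jaw":1}]' 30
python3 - <<'E'
from h import *
shot("wrist","w10.png",(160,130,480,370),2.5); shot("top","t10.png",(260,150,420,270),5)
E
```

```text
time: 17.1
position: [0.6578, -0.0169, 0.2818]
tool_rot: [2.205, 0.025, -2.202]
ft_force: [2.3, -4.9, 3.5]
grip_width: 0.292
```

View pics/w10.png

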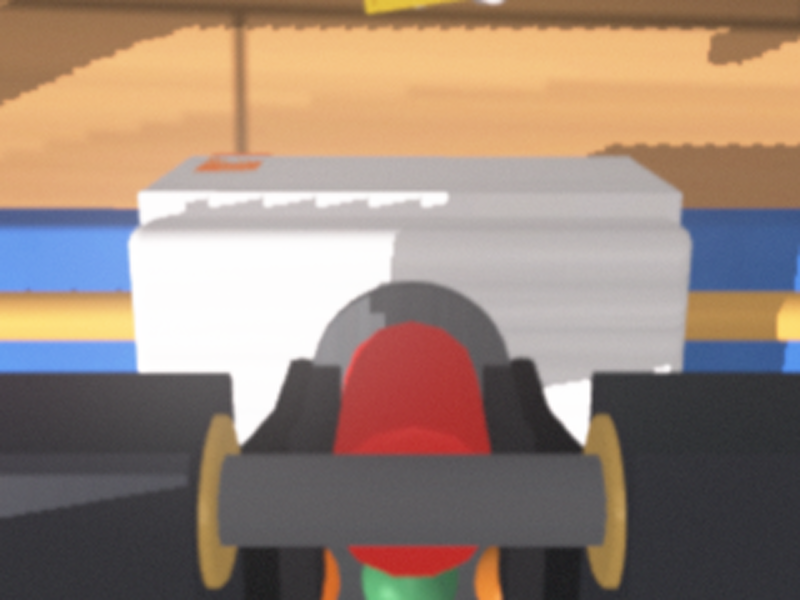

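View pics/t10.png

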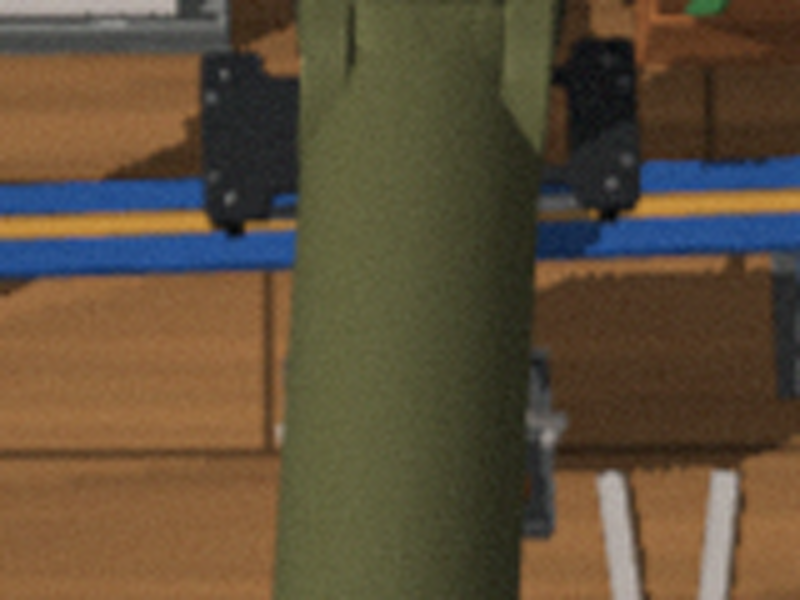

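```bash
python3 -m jog '[{"rot":[0,0,0],"travel":[0,-0.015,0],"jaw":1},{"rot":[0,0,0],"travel":[0,-0.015,0],"jaw":1},{"rot":[0,0,0],"travel":[0,-0.015,0],"jaw":1},{"rot":[0,0,0],"travel":[0,-0.01,0],"jaw":1}]' 30
for i in 1 2 3 4 5 6 7 ; do python3 -m jog '[{"rot":[0,0,0],"travel":[0,-0.006,0],"jaw":1}]' 30 | egrep "pos|force"; done
```

```text
time: 17.6
position: [0.6573, -0.0011, 0.2818]
tool_rot: [2.205, 0.023, -2.202]
ft_force: [1.5, -6.0, 2.5]
grip_width: 0.289
position: [0.6573, 0.0007, 0.2818]
ft_force: [2.4, -7.7, 3.7]
position: [0.6572, 0.0022, 0.2818]
ft_force: [2.3, -6.4, 3.7]
position: [0.6572, 0.0039, 0.2818]
ft_force: [2.8, -6.5, 2.8]
position: [0.6571, 0.0057, 0.2818]
ft_force: [2.7, -7.1, 2.4]
position: [0.6571, 0.0074, 0.2818]
ft_force: [2.8, -7.2, 3.4]
position: [0.657, 0.0093, 0.2817]
ft_force: [2.0, -6.7, 2.2]
position: [0.657, 0.011, 0.2818]
ft_force: [2.2, -6.0, 2.4]
```

```bash

for i in 1 2 3 4 ; do python3 -m jog '[{"rot":[0,0,0],"travel":[0,-0.006,0],"jaw":1}]' 30 | egrep "pos|force"; done
```

```text
position: [0.657, 0.0129, 0.2818]
ft_force: [1.6, -7.1, 2.9]
position: [0.6569, 0.0146, 0.2818]
ft_force: [2.2, -5.8, 3.1]
position: [0.6569, 0.0164, 0.2818]
ft_force: [1.6, -7.8, 2.8]
position: [0.6568, 0.0184, 0.2818]
ft_force: [1.5, -5.6, 2.9]
```

```bash

for i in 1 2 3 ; do python3 -m jog '[{"rot":[0,0,0],"travel":[0,-0.006,0],"jaw":1}]' 30 | egrep "pos|force"; done
```

```text
position: [0.6567, 0.0212, 0.2818]
ft_force: [2.1, -3.1, 3.2]
position: [0.6566, 0.0248, 0.2818]
ft_force: [3.7, -0.6, 4.4]
position: [0.6565, 0.0264, 0.2817]
ft_force: [3.8, -7.2, 3.2]
```

The force dropped from −7 to −0.6 N with a 3.6 mm jump at y ≈ 0.021–0.025, so the ball has gone into the notch. I'll stop and verify.

```bash
python3 -m jog '[{"rot":[0,0,0],"travel":[0,0,0],"jaw":1},{"rot":[0,0,0],"travel":[0,0,0],"jaw":1},{"rot":[0,0,0],"travel":[0,0,0],"jaw":1}]' 30
python3 - <<'E'
from h import *
shot("side","s11.png",(230,150,390,270),5); shot("top","t11.png",(240,150,400,270),5);shot("wrist","w11.png")
E
```

```text
time: 19.3
position: [0.6566, 0.0264, 0.2817]
tool_rot: [2.205, 0.029, -2.202]
ft_force: [3.5, -4.4, 3.6]
grip_width: 0.287
```

View pics/s11.png

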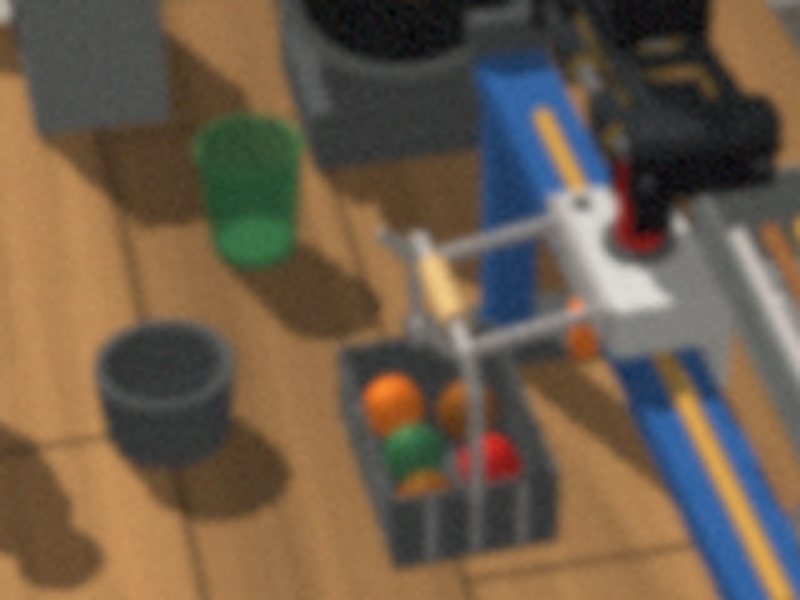

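View pics/t11.png

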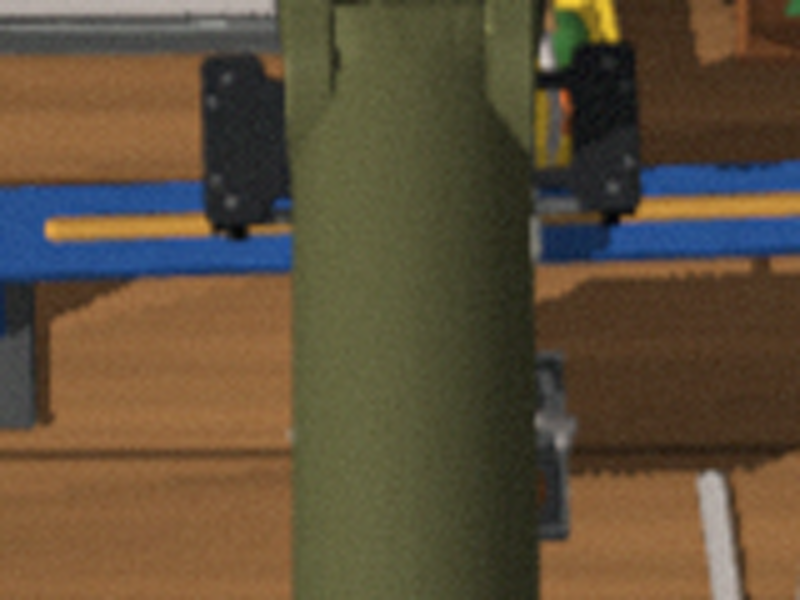

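View pics/w11.png

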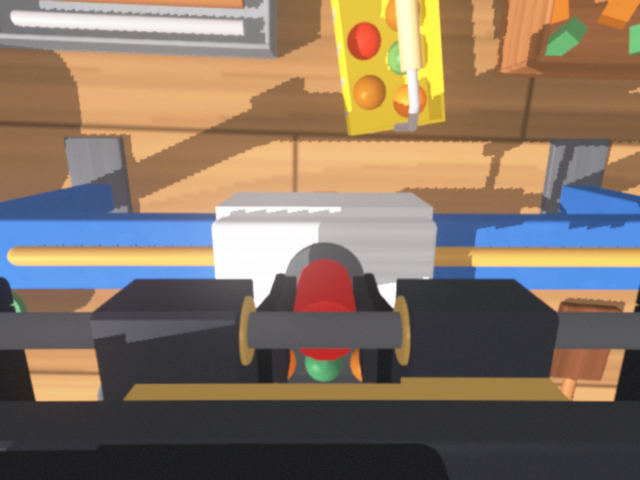

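```bash
python3 - <<'E'
import cv2
b=cv2.imread("pics/s11.png")
a=cv2.imread("pics/s8.png")
x=cv2.resize(b[160:260,530:660],(390,300),interpolation=cv2.INTER_CUBIC)
y=cv2.resize(a[130:230,530:660],(390,300),interpolation=cv2.INTER_CUBIC)
cv2.imwrite("pics/cmp.png",cv2.hconcat([y,x]))
E
python3 -m jog '[{"rot":[0,0,0],"travel":[0,0,0],"jaw":1},{"rot":[0,0,0],"travel":[0,0,0],"jaw":1},{"rot":[0,0,0],"travel":[0,0,0],"jaw":1},{"rot":[0,0,0],"travel":[0,0,0],"jaw":1},{"rot":[0,0,0],"travel":[0,0,0],"jaw":1}]' 30
python3 - <<'E'
from h import *
shot("side","s12.png",(230,150,390,270),5)
E
```

```text
time: 19.95
position: [0.6566, 0.0266, 0.2818]
tool_rot: [2.205, 0.029, -2.202]
ft_force: [3.6, -4.9, 3.4]
grip_width: 0.286
```

View pics/cmp.png

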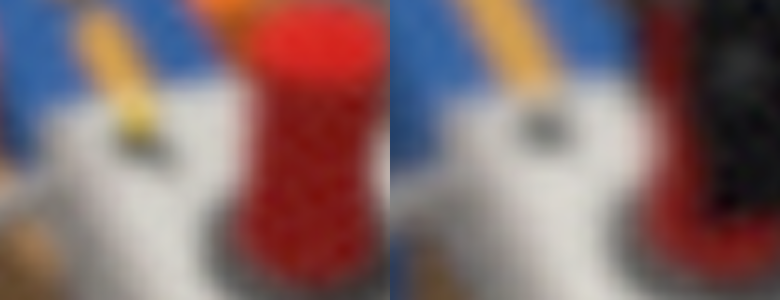

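View pics/s12.png

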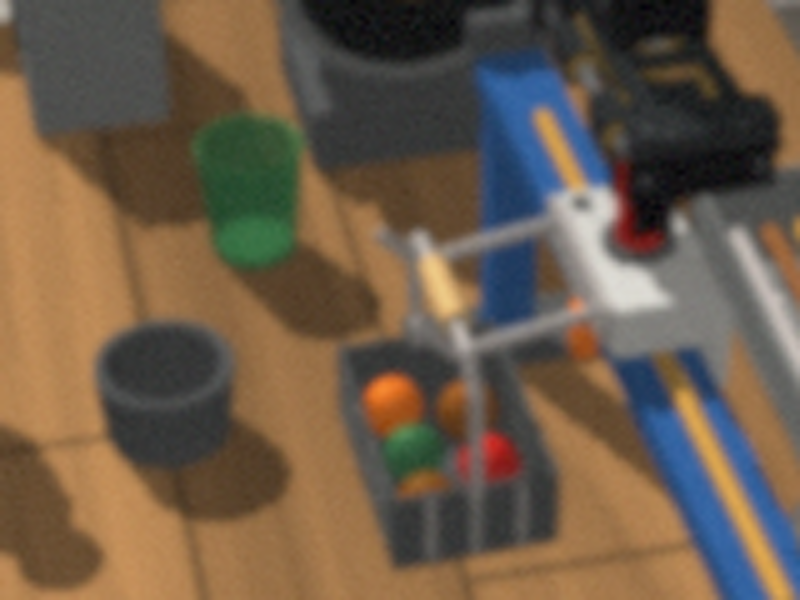

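The yellow pin (left of the comparison picture, before) has gone down flush; only its dark hole shows now, at (540,120). The basket is identical in two pictures about 0.7 s apart, so it hangs quietly on both prongs. Trolley and TCP are still and the handle is gripped, so I'm handing in.

```bash
python3 -c "
from bench import ctrl
print(ctrl.close_job()); s=ctrl.get_state(); print(s['time'],s['position'],s['ft_force'],s['grip_width'])"
```

```text
the job is handed in; nothing more can be done
None
the job is handed in; nothing more can be done
```

I hung the steel basket by its bail on both prongs with the trolley at its parked end and let go. I then gripped the red handle and slid the trolley about 0.13 m until the ball dropped into the notch. The job was handed in at about 20 s of the 72 s allowed; close_job reports no verdict.

- **Hanging:** after release the wrist force was about 0. The side view showed the bar lying in both dips, at the expected height of about 0.248 m. On the way down the bail met the upturned tips about 5 mm short of the dips (6 N sideways). I eased it forward before letting go.
- **Notch:** the drag force fell from −7 N to −0.6 N with a 3.6 mm jump, then returned to −7 N near the notch bottom. The yellow pin then showed flush with the trolley top. I judged the pin from the pictures, as no pin value is available.
- **At hand-in:** the gripper held the handle (opening about 25 mm, 30 N set) and the trolley was still, with a leftover push of about 5 N on the handle. The basket looked the same in two pictures about 0.7 s apart. I saw no bystander disturbed, though I made no separate check of all their positions.
- **A check that came close:** while trying a tilted grasp early on, joint 2 read −0.301, against a stated limit of −0.3. I backed off at once and gripped straight instead.

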